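# Stand the fallen bookends back up

### The arm

A 7-joint arm with a two-finger parallel gripper is mounted at the origin on the work surface. World frame = base frame: x ahead of the robot, y to its left, z up, the work surface at z = 0. Lengths are in m, angles in rad, forces in N, time in s.
With the tool pointing down it reaches from about 0.35 to 0.9 m from the base axis. Payload 8.1 kg.
Tool frame: the origin (TCP) lies at the very end of the fingers, on their centre line; the grasp point (between the pads) lies 19 mm behind it; z points along the fingers, y is the line along which they close (so a half turn about z gives the same grasp; the last joint's range is limited). The gripper opens to 92 mm and grips with 3 to 60 N. Pads are 19 mm wide; open, the fingers measure 130 mm over their backs; the gripper's body (75 mm by 190 mm) begins 47 mm behind the grasp point.
Start: joints at [-0.103, 0.434, 0.025, 1.573, -0.012, 1.134, -0.075], TCP at [0.625, -0, 0.227] pointing down, gripper open.
Joint ranges: [-2.62, 2.62], [-0.44, 2.09], [-1.27, 1.32], [0.08, 2.57], [-1.32, 4.46], [0.12, 2], [-2.74, 2.74]. Speed limits (rad/s): [2.22, 2.22, 3.01, 3.01, 3.14, 3.14, 3.14].

### API

Orientations are given as [roll, pitch, yaw] about the fixed x, y, z axes, in that order (R = Rz(yaw) Ry(pitch) Rx(roll)).
In Python, from rig import arm gives the robot as it stands.
- The arm moves only by the tool drive_tool, never from a script. Its argument "rows" is a list of rows, each a list of 3 entries, a list of its own where there are three numbers: the gripper command: -1 is shut, 1 is fully open, values between are in proportion, then the shift along the tool's x, y, z each as a share of 75 mm, from -1 to 1, then the turn, a rotation vector about the tool's x, y, z each as a share of 360 degrees, from -1 to 1. In form: [[jaw, [x, y, z], [wx, wy, wz]], ...]. A call has 1 to 8 rows; each row shifts and turns the commanded pose from where the row before left it, along the tool's axes as they then stand; what a row does not reach is not made up. A row lasts 1/8 s, in which the tool goes at most 62.5 mm and 10.7 degrees, less where a joint would pass 70% of its speed; a pose out of reach is approached as far as the arm can. A call with a number of a shift or a turn outside -1 to 1 is refused whole. A call with a gripper value outside its range is refused whole. The fingers move at their own pace and stop on an object; "squeeze" is the grip in N (left out, the last holds). Time passes only in rows, so rows that do not move let the fingers close. It gives the time, the measured TCP pose, the force, the opening and the grip force at its end, in the units of the state.
- arm.get_obs(): the state, without advancing time (a new reading comes with each control period).
- arm.grab_frame(name): name is "scene" or "side" or "wrist"; returns (picture, depth): 420x560x3 uint8, blue, green, red; 420x560 float32, m along the optical axis (not along the pixel's ray), 0 where there is no reading.
- arm.camera_info(name): a dict with "mtx" (3x3 intrinsics, pixels), "rvec" (rotation vector, rad) and "tvec" (3), from world to camera coordinates, as OpenCV has them. Camera axes: x right, y down, z forward; pixel columns grow to the right and rows downward; lengths in m; the calibration is good to about 2 mm. A picture is of the moment at which its call begins: read the wrist's pose just before it. camera_info takes no time and is no camera call; for the wrist camera it gives the pose at the moment of the call.
- arm.hand_in(): hands the job in; it is judged then, once.
The state is a dict: "clock": time; "q": joint angles; "joint_velocities": joint speeds; "joint_torque": joint torques, N m; "eef_pos": TCP position; "tool_rot": TCP orientation; "ft_force": force on the tool from outside, world axes, zero at the start; "wrist_torque": the same for the moment, N m; "gripper_width": finger opening in m; "gripper_force": force on a finger pad.
Only numpy, scipy, OpenCV 4.12 (cv2) and the standard library are available. Lean on these libraries where they do the work, as an engineer would, in place of code of your own. Each camera call takes 0.05 s, during which the arm holds its last target. There are 200 camera calls.

### The job

Two freshly painted bookends, the one with the bird and the one with the flower, have fallen onto their backs on the craft table. Push each one over with the fingertips so that it stands upright on its foot again, about where it lay (within a hand's breadth), without picking it up, and leave both standing. Do not disturb the standing butterfly bookend or the other things on the table.

Things in the scene. Friction and masses are not known exactly. Their poses are not given: they have to be found in the camera images.
- bird_bookend: Fallen bookend, blue board with a white bird. L of two 14 mm thick, 80 mm wide parts: board 120 mm (x 0..120, z 0..14), foot 105 mm (x 0..14, z 0..105). Starts lying on the board's back, picture up, foot pointing straight up. Origin: middle of the outer heel edge, on the table lying or standing. x: heel to board top (level lying, up when standing); z: along the foot (up lying, level when standing); y: along the heel.
- bird_foot_end (a point): Middle of the end of the bird bookend's brown foot, 105 mm above the table at the start. Bookend loose, 0.22 kg give or take 30%, foot the heavier part. Pushing the foot near this end along the body's -x, away from the board, turns it about the heel; past about half way it drops onto its foot by itself. Pushed low on the foot it only slides.
- flower_bookend: Fallen bookend, cream board with red flower. L of two 14 mm thick, 80 mm wide parts: board 120 mm (x 0..120, z 0..14), foot 105 mm (x 0..14, z 0..105). Starts lying on the board's back, picture up, foot pointing straight up. Origin: middle of the outer heel edge, on the table lying or standing. x: heel to board top (level lying, up when standing); z: along the foot (up lying, level when standing); y: along the heel.
- flower_foot_end (a point): Middle of the end of the flower bookend's brown foot, 105 mm above the table at the start. Bookend loose, 0.22 kg give or take 30%, foot the heavier part. Pushing the foot near this end along the body's -x, away from the board, turns it about the heel; past about half way it drops onto its foot by itself. Pushed low on the foot it only slides.
- butterfly_bookend: Bookend of the same size with a green board and an orange butterfly, already standing on its foot at the far side of the table; leave it alone. Origin: middle of its heel edge, on the table; z up, foot pointing along -x.
- white_pot: Closed white paint pot with a white lid, 51 mm wide, 45 mm tall, standing loose between the two fallen bookends. Origin: centre of its underside, z up.
- red_pot: The same pot with a red lid, standing between the fallen bookends.
- mug: Blue mug, 80 mm wide, 90 mm tall, at the far side. Origin: centre of its underside, z up.
- glue: White glue bottle with an orange cap, 50 mm wide, 140 mm tall, at the far side. Origin: centre of its underside, z up.
- tape: Roll of tape lying flat, 90 mm wide, 24 mm tall, on the near side to the right. Origin: centre of its underside, z up.
- brush: Paint brush with a red handle, 170 mm long, lying on the near side in the middle. x along the handle towards the bristles.
There are look-alikes about, which are no part of the job. What is shaped like the flower_bookend but pink is not meant.

How it is judged:
By the outcome, as a careful person would: the job done as asked, in the order asked, and still so for the second after the job is handed in, with the robot touching nothing.
It also fails if it takes over 54 s, if anything falls off the work surface, if the arm or the gripper's body presses on something with over 40 N, if the wrist force passes 120 N, or if a joint passes its speed limit or range.

## Working session

There is one attempt and no reset: what is moved stays moved. The work goes in short steps, Python scripts to look and compute and a tool call to move; the robot and the scene stay as the last step left them, time stands still between calls to the robot, and variables do not carry over. Pictures are saved under pics/ and viewed, at most 10 in all, crops included, and the job is handed in when it is done.

Besides the shell and the picture viewer there is one more tool, called in YAML: its name, and indented under it one key for each argument. drive_tool: Moves the arm, as the interface text tells. Shift numbers are shares of 75 mm and turn numbers shares of 360 degrees, none past 1 either way. Its arguments: {"type":"object","properties":{"rows":{"type":"array","items":{"type":"array"}},"squeeze":{"type":"number"}},"required":["rows"]}

```bash
mkdir -p pics
cat > h.py <<'E'
import numpy as np, cv2
from rig import arm
def snap(n):
    ci=arm.camera_info(n); p,d=arm.grab_frame(n); np.savez('pics/%s.npz'%n,p=p,d=d,**{k:np.array(ci[k],float) for k in('mtx','rvec','tvec')}); return p,d
def world(n,d=None):
    z=np.load('pics/%s.npz'%n); d=z['d']; R=cv2.Rodrigues(z['rvec'])[0]
    v,u=np.mgrid[:d.shape[0],:d.shape[1]]
    c=np.stack([u,v,np.ones_like(u)],-1)@np.linalg.inv(z['mtx']).T*d[...,None]
    return (c-z['tvec'].ravel())@R
E
python3 - <<'E'
from h import *
for n in('scene','side'):
    p,d=snap(n); cv2.imwrite('pics/%s1.png'%n,p)
o=arm.get_obs(); print(o)
E
```

```text
{'clock': 0.1, 'q': array([-0.10254977,  0.43515217,  0.02496982,  1.57398647, -0.01160238,
        1.1340083 , -0.07507763]), 'joint_velocities': array([-7.81524069e-04, -1.82031215e-03, -7.02502039e-04,  2.89553978e-04,
       -9.30178361e-04,  1.04926054e-03,  2.87425639e-05]), 'joint_torque': array([ 2.76666542e-03, -6.69124532e+01,  9.87763703e-01, -3.15145969e+01,
       -6.05509384e-02,  3.73947364e-02,  1.19628339e-04]), 'eef_pos': array([ 6.24547242e-01, -8.08740495e-05,  2.26031711e-01]), 'tool_rot': array([-3.14018888e+00,  1.24609736e-04,  1.57070177e+00]), 'ft_force': array([-0.29061468, -0.35470845,  0.43053196]), 'wrist_torque': array([ 0.01869966, -0.00975659,  0.02608286]), 'gripper_force': 0.0, 'gripper_width': 0.09163239364039366}
```

View pics/scene1.png

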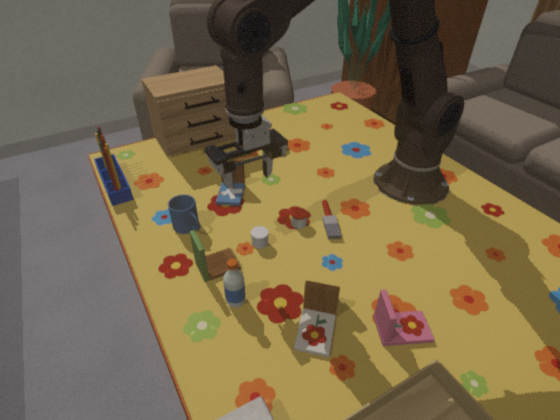

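View pics/side1.png

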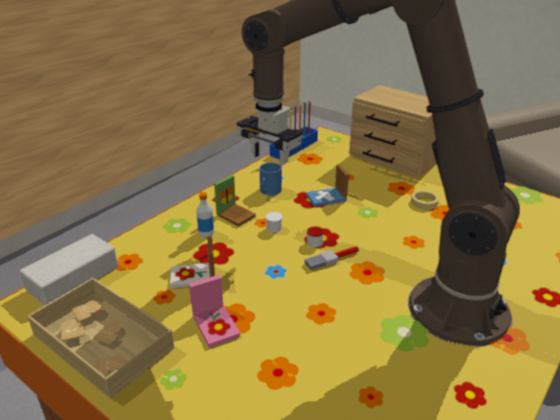

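Fallen candidates:
- Blue bird board: scene (232,190), foot (240,170). Side (325,197), foot (342,181).
- Cream flower board: scene (316,333), foot (322,297). Side (188,275), foot (211,258).
- Pink look-alike: scene (405,325), not meant.
- Green butterfly: scene (200,255), already standing.

The pots are at scene (260,237) and (298,220). I'll check with a crop and a depth measurement.

Run:
```python
from h import *
a=np.load('pics/scene.npz')['p'];b=np.load('pics/side.npz')['p']
r=lambda i:cv2.resize(i,(390,390),interpolation=cv2.INTER_CUBIC)
cv2.imwrite('pics/crop1.png',np.hstack([r(a[260:370,270:380]),r(b[150:230,280:360])]))
for n,pts in(('scene',[(232,190),(316,333),(260,232),(298,217),(400,300),(200,255)]),('side',[(325,197),(342,170),(188,275),(211,240),(274,217),(315,232)])):
    W=world(n)
    for u,v in pts: print(n,u,v,W[v,u].round(3))
# clouds in height slices
for nm,(x0,x1,y0,y1) in {'bird':(.5,.85,.1,.36),'flower':(.5,.85,-.4,-.1)}.items():
    P=np.vstack([world(n).reshape(-1,3) for n in('scene','side')])
    k=(P[:,0]>x0)&(P[:,0]<x1)&(P[:,1]>y0)&(P[:,1]<y1); P=P[k]
    for lo,hi in((.01,.018),(.025,.05),(.05,.08),(.08,.1),(.1,.112)):
        q=P[(P[:,2]>lo)&(P[:,2]<hi)]
        if len(q)>5: print(nm,lo,hi,len(q),np.percentile(q,[2,50,98],axis=0).round(3).tolist(),[np.round(t,3).tolist() for t in cv2.minAreaRect((q[:,:2]).astype(np.float32))[:2]],cv2.minAreaRect((q[:,:2]).astype(np.float32))[2])
```

```text
scene 232 190 [ 0.572 -0.247  0.017]
scene 316 333 [0.635 0.345 0.017]
scene 260 232 [0.601 0.008 0.045]
scene 298 217 [0.472 0.006 0.045]
scene 400 300 [0.39  0.363 0.002]
scene 200 255 [0.797 0.062 0.101]
side 325 197 [ 0.567 -0.23   0.016]
side 342 170 [ 0.541 -0.287  0.104]
side 188 275 [0.625 0.346 0.015]
side 211 240 [0.597 0.277 0.105]
side 274 217 [0.595 0.01  0.045]
side 315 232 [ 0.45  -0.004  0.043]
bird 0.01 0.018 1565 [[0.578, 0.173, 0.011], [0.629, 0.326, 0.015], [0.753, 0.359, 0.018]] [[0.695, 0.264], [0.123, 0.274]] 45.164249420166016
bird 0.025 0.05 509 [[0.558, 0.148, 0.025], [0.622, 0.27, 0.038], [0.776, 0.323, 0.05]] [[0.658, 0.225], [0.052, 0.282]] 53.57368850708008
bird 0.05 0.08 646 [[0.557, 0.149, 0.051], [0.621, 0.271, 0.065], [0.775, 0.324, 0.079]] [[0.658, 0.226], [0.051, 0.28]] 53.33196258544922
bird 0.08 0.1 540 [[0.558, 0.145, 0.08], [0.731, 0.178, 0.091], [0.774, 0.323, 0.099]] [[0.658, 0.226], [0.05, 0.278]] 53.333953857421875
bird 0.1 0.112 443 [[0.561, 0.152, 0.101], [0.601, 0.284, 0.105], [0.766, 0.321, 0.11]] [[0.659, 0.232], [0.032, 0.27]] 51.358402252197266
flower 0.01 0.018 857 [[0.524, -0.297, 0.01], [0.585, -0.233, 0.015], [0.787, -0.139, 0.018]] [[0.646, -0.2], [0.309, 0.121]] 31.284029006958008
flower 0.025 0.05 540 [[0.513, -0.306, 0.026], [0.742, -0.16, 0.038], [0.801, -0.104, 0.05]] [[0.661, -0.225], [0.306, 0.115]] 35.8138313293457
flower 0.05 0.08 894 [[0.515, -0.299, 0.051], [0.749, -0.185, 0.066], [0.802, -0.106, 0.079]] [[0.663, -0.227], [0.306, 0.121]] 35.80268478393555
flower 0.08 0.1 452 [[0.513, -0.301, 0.08], [0.75, -0.19, 0.087], [0.801, -0.133, 0.097]] [[0.663, -0.228], [0.31, 0.102]] 32.54471206665039
flower 0.1 0.112 92 [[0.513, -0.312, 0.101], [0.536, -0.284, 0.105], [0.579, -0.266, 0.109]] [[0.544, -0.292], [0.02, 0.085]] 55.86455535888672
```

View pics/crop1.png

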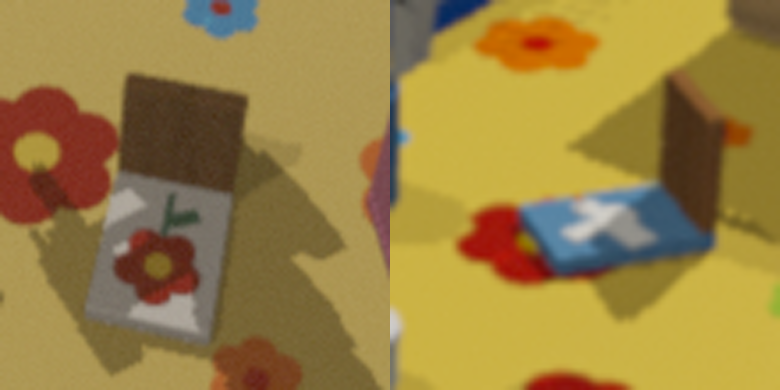

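The crop shows the right two: the cream board with the red flower on the left, its foot up at the top, and the blue board with the white bird on the right, its foot up at the right. The flower is at y>0 and the bird at y<0. Next I'll fit their axes tightly.

Run:
```python
from h import *
P=np.vstack([world(n).reshape(-1,3) for n in('scene','side')])
for nm,c,bc in (('bird',(.544,-.292),(.572,-.247)),('flower',(.597,.29),(.632,.345))):
    near=np.hypot(P[:,0]-c[0],P[:,1]-c[1])<.07
    for lo,hi in((.03,.06),(.06,.099),(.099,.112)):
        q=P[near&(P[:,2]>lo)&(P[:,2]<hi),:2].astype(np.float32); print(nm,lo,len(q),cv2.minAreaRect(q))
    q=P[(np.hypot(P[:,0]-bc[0],P[:,1]-bc[1])<.13)&(P[:,2]>.009)&(P[:,2]<.02),:2].astype(np.float32); print(nm,'board',len(q),cv2.minAreaRect(q))
    near=np.hypot(P[:,0]-bc[0],P[:,1]-bc[1])<.22
    q=P[near&(P[:,2]>.02)]
    # other obstacles: coarse occupancy
    from collections import Counter
    C=Counter(map(tuple,(np.floor(q[:,:2]/.04)*.04).round(2))); print({k:(v,round(float(q[(np.floor(q[:,0]/.04)*.04).round(2)==k[0]][:,2].max()),2)) for k,v in C.items() if v>8})
```

```text
bird 0.03 194 ((0.5474385619163513, -0.28934144973754883), (0.018887609243392944, 0.0877520740032196), 62.161041259765625)
bird 0.06 195 ((0.5453346371650696, -0.2843237519264221), (0.01675627939403057, 0.08703199028968811), 62.78998565673828)
bird 0.099 95 ((0.5456156134605408, -0.29268813133239746), (0.019783640280365944, 0.0892009288072586), 56.02106857299805)
bird board 894 ((0.5788736343383789, -0.24592618644237518), (0.12279107421636581, 0.09390649199485779), 59.43698501586914)
{(np.float64(0.52), np.float64(-0.04)): (47, 0.34), (np.float64(0.52), np.float64(-0.32)): (159, 0.34), (np.float64(0.52), np.float64(-0.28)): (191, 0.34), (np.float64(0.48), np.float64(-0.28)): (116, 0.11), (np.float64(0.56), np.float64(-0.32)): (90, 0.57), (np.float64(0.72), np.float64(-0.24)): (140, 0.09), (np.float64(0.72), np.float64(-0.2)): (176, 0.09), (np.float64(0.76), np.float64(-0.24)): (189, 0.09), (np.float64(0.72), np.float64(-0.16)): (375, 0.09), (np.float64(0.76), np.float64(-0.16)): (21, 0.09), (np.float64(0.72), np.float64(-0.12)): (40, 0.09), (np.float64(0.56), np.float64(-0.04)): (28,
[... 957 characters left out ...]
p.float64(0.48), np.float64(0.36)): (309, 0.11), (np.float64(0.44), np.float64(0.36)): (291, 0.11), (np.float64(0.48), np.float64(0.4)): (909, 0.11), (np.float64(0.48), np.float64(0.44)): (182, 0.11), (np.float64(0.6), np.float64(0.32)): (9, 0.11), (np.float64(0.52), np.float64(0.52)): (178, 0.11), (np.float64(0.56), np.float64(0.52)): (288, 0.11), (np.float64(0.6), np.float64(0.52)): (299, 0.11), (np.float64(0.8), np.float64(0.4)): (73, 0.07), (np.float64(0.8), np.float64(0.44)): (119, 0.07), (np.float64(0.64), np.float64(0.52)): (296, 0.06), (np.float64(0.68), np.float64(0.52)): (193, 0.06), (np.float64(0.52), np.float64(0.32)): (12, 0.11), (np.float64(0.72), np.float64(0.52)): (25, 0.14)}
```

drive_tool:
  rows:
    - [-0.5,[0,0,0],[0,0,0.0278]]
    - [-0.5,[0,0,0],[0,0,0.0278]]
    - [-0.5,[0,0,0],[0,0,0.0278]]
    - [-0.5,[-0.6,0.2,0],[0,0,0]]
    - [-0.5,[-0.6,0.2,0],[0,0,0]]
    - [-0.5,[-0.6,0.2,0],[0,0,0]]
    - [-0.5,[-0.6,0.2,0],[0,0,0]]
    - [-0.5,[-0.6,0.2,0],[0,0,0]]

```text
clock: 1.1
eef_pos: [0.5767, -0.2337, 0.2264]
tool_rot: [-3.141, 0.0, 1.047]
ft_force: [-0.5, 0.2, -0.7]
gripper_width: 0.0234
gripper_force: 0.0
```

drive_tool:
  rows:
    - [-0.5,[0,0,0],[0,0,0]]
    - [-0.5,[0,0,0],[0,0,0]]

```text
clock: 1.35
eef_pos: [0.5773, -0.2317, 0.2263]
tool_rot: [-3.141, -0.0, 1.047]
ft_force: [1.2, 0.7, 0.8]
gripper_width: 0.0233
gripper_force: 0.0
```

```bash
cat > fit.py <<'E'
from h import *
import sys
nm=sys.argv[1]; p,d=snap('wrist'); cv2.imwrite('pics/w_%s.png'%nm,p)
o=arm.get_obs(); print(o['clock'],o['eef_pos'],o['tool_rot'],o['gripper_width'])
W=world('wrist'); c={'bird':(.547,-.29),'flower':(.589,.294)}[nm]
near=np.hypot(W[...,0]-c[0],W[...,1]-c[1])<.07
for lo,hi in((.03,.09),(.097,.112)):
    q=W[near&(W[...,2]>lo)&(W[...,2]<hi)][:,:2].astype(np.float32); print(lo,len(q),cv2.minAreaRect(q) if len(q)>5 else '')
E
python3 fit.py bird
```

```text
1.4 [ 0.57761208 -0.23094266  0.2263877 ] [-3.14074846e+00 -7.09917756e-04  1.04814403e+00] 0.023086894217772214
0.03 823 ((0.5516156554222107, -0.28592824935913086), (0.0016253571957349777, 0.07807189226150513), 56.001930236816406)
0.097 410 ((0.5455911755561829, -0.2867130935192108), (0.009890398010611534, 0.040757760405540466), 57.50597381591797)
```

View pics/w_bird.png

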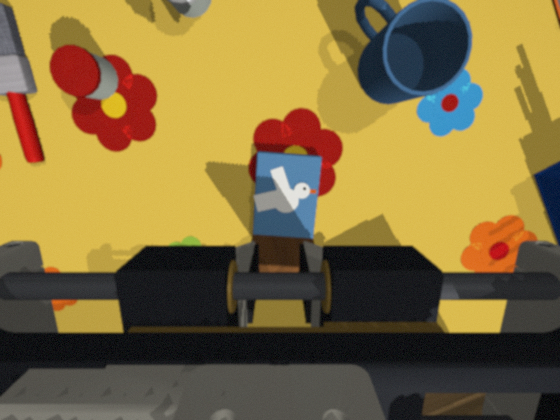

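The picture shows the blue bird board at about (287,193) with its foot face at about (280,250), under the fingers. It is turned about 4° from the tool, axis 56°. I'll correct for that and descend.

drive_tool:
  rows:
    - [-0.5,[0,0,0],[0,0,0.0111]]
    - [-0.5,[-0.43,0.12,0],[0,0,0]]
    - [-0.5,[0,0,0.45],[0,0,0]]
    - [-0.5,[0,0,0.45],[0,0,0]]
    - [-0.5,[0,0,0.45],[0,0,0]]
    - [-0.5,[0,0,0.43],[0,0,0]]
    - [-0.5,[0,0,0],[0,0,0]]
    - [-0.5,[0,0,0],[0,0,0]]

```text
clock: 2.4
eef_pos: [0.5678, -0.2635, 0.0944]
tool_rot: [3.14, -0.001, 0.978]
ft_force: [0.1, 0.6, 0.3]
gripper_width: 0.0234
gripper_force: 0.0
```

drive_tool:
  rows:
    - [-0.5,[-0.12,0,0],[0,0,0]]
    - [-0.5,[-0.12,0,0],[0,0,0]]
    - [-0.5,[-0.1,0,0],[0,0,0]]
    - [-0.5,[-0.1,0,0.01],[0,0,0]]
    - [-0.5,[-0.1,0,0.01],[0,0,0]]
    - [-0.5,[-0.1,0,0.01],[0,0,0]]
    - [-0.5,[0,0,0],[0,0,0]]

```text
clock: 3.28
eef_pos: [0.5392, -0.3047, 0.0908]
tool_rot: [-3.141, 0.0, 0.976]
ft_force: [-0.0, 0.1, 0.3]
gripper_width: 0.0234
gripper_force: 0.2
```

Run:
```python
from h import *
p,d=snap('side'); cv2.imwrite('pics/s2.png',cv2.resize(p[110:230,240:400],(640,480),interpolation=cv2.INTER_CUBIC)); o=arm.get_obs(); print(o['eef_pos'],o['ft_force'])
```

```text
[ 0.5396725  -0.3041198   0.09087308] [ 0.68095364 -0.7403221   1.30026888]
```

View pics/s2.png

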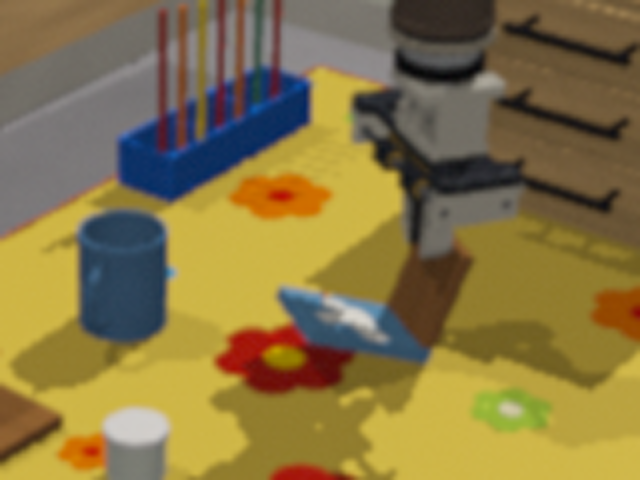

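The crop shows the bird bookend tipping about its heel, board lifted about 20–25°, with the fingers on the foot at (435,245). I'll continue along the arc.

drive_tool:
  rows:
    - [-0.5,[-0.1,0,0.03],[0,0,0]]
    - [-0.5,[-0.1,0,0.03],[0,0,0]]
    - [-0.5,[-0.1,0,0.04],[0,0,0]]
    - [-0.5,[-0.1,0,0.06],[0,0,0]]
    - [-0.5,[-0.1,0,0.06],[0,0,0]]
    - [-0.5,[-0.08,0,0.06],[0,0,0]]
    - [-0.5,[-0.07,0,0.06],[0,0,0]]
    - [-0.5,[0,0,0],[0,0,0]]

```text
clock: 4.32
eef_pos: [0.512, -0.3446, 0.0651]
tool_rot: [-3.141, 0.0, 0.976]
ft_force: [-0.1, -0.0, 0.0]
gripper_width: 0.0228
gripper_force: 0.0
```

drive_tool:
  rows:
    - [-0.5,[0,0,0],[0,0,0]]
    - [-0.5,[0,0,0],[0,0,0]]

```text
clock: 4.58
eef_pos: [0.513, -0.3441, 0.0657]
tool_rot: [3.141, -0.0, 0.977]
ft_force: [-0.3, -0.2, -0.0]
gripper_width: 0.0234
gripper_force: 0.0
```

Run:
```python
from h import *
p,d=snap('side'); cv2.imwrite('pics/s3.png',cv2.resize(p[110:230,240:400],(640,480),interpolation=cv2.INTER_CUBIC)); o=arm.get_obs(); print(o['eef_pos'],o['ft_force'])
```

```text
[ 0.51294864 -0.34404723  0.06567494] [-0.37971667  0.43200856 -0.03851511]
```

View pics/s3.png

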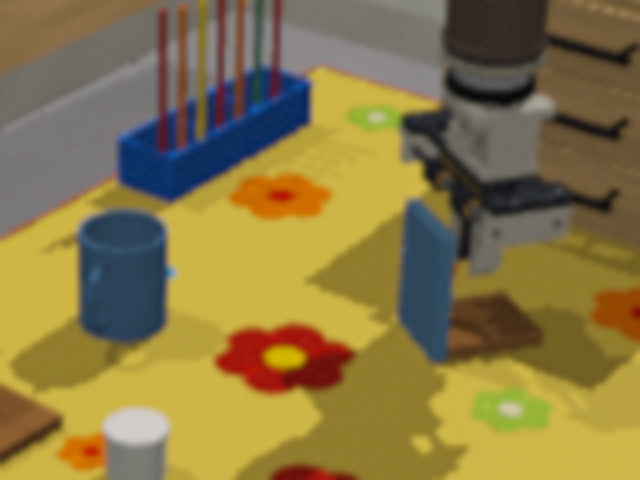

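The crop shows the bird bookend standing on its foot, board at (425,280), foot flat at (495,325). I'll retract upward and go to the flower.

drive_tool:
  rows:
    - [-0.5,[0,0,-0.3],[0,0,0]]
    - [-0.5,[0,0,-0.6],[0,0,0]]
    - [-0.5,[0,0,-0.7],[0,0,0]]
    - [-0.5,[0,0,-0.6],[0,0,0.0264]]
    - [-0.5,[0.58,-0.394,0],[0,0,0]]
    - [-0.5,[0.58,-0.394,0],[0,0,0]]
    - [-0.5,[0.58,-0.394,0],[0,0,0]]
    - [-0.5,[0.58,-0.394,0],[0,0,0]]

```text
clock: 5.62
eef_pos: [0.5469, -0.1349, 0.2308]
tool_rot: [3.141, -0.001, 0.811]
ft_force: [0.6, -1.0, 0.3]
gripper_width: 0.0224
gripper_force: 0.0
```

drive_tool:
  rows:
    - [-0.5,[0.58,-0.394,0],[0,0,0]]
    - [-0.5,[0.58,-0.394,0],[0,0,0]]
    - [-0.5,[0.58,-0.394,0],[0,0,0]]
    - [-0.5,[0.58,-0.394,0],[0,0,0]]
    - [-0.5,[0.58,-0.394,0],[0,0,0]]
    - [-0.5,[0.58,-0.394,0],[0,0,0]]
    - [-0.5,[0.58,-0.394,0],[0,0,0]]
    - [-0.5,[0.58,-0.394,0],[0,0,0]]

```text
clock: 6.62
eef_pos: [0.6151, 0.2802, 0.2307]
tool_rot: [3.141, -0.0, 0.811]
ft_force: [1.4, -0.8, 0.2]
gripper_width: 0.0229
gripper_force: 0.0
```

drive_tool:
  rows:
    - [-0.5,[0.58,-0.394,0],[0,0,0]]
    - [-0.5,[0,0,0],[0,0,0]]
    - [-0.5,[0,0,0],[0,0,0]]
    - [-0.5,[0,0,0],[0,0,0]]

```text
clock: 7.12
eef_pos: [0.624, 0.3284, 0.2308]
tool_rot: [3.141, 0.0, 0.809]
ft_force: [0.2, -0.1, -0.4]
gripper_width: 0.0229
gripper_force: 0.0
```

```bash
python3 fit.py flower
```

```text
7.175 [0.62400544 0.32849988 0.23088941] [3.14087331e+00 1.34107112e-05 8.08924922e-01] 0.023032572822416594
0.03 1145 ((0.594829261302948, 0.2998042404651642), (0.0022287070751190186, 0.07916499674320221), 47.001808166503906)
0.097 599 ((0.590731680393219, 0.29517194628715515), (0.013599198311567307, 0.07697481662034988), 46.11949157714844)
```

View pics/w_flower.png

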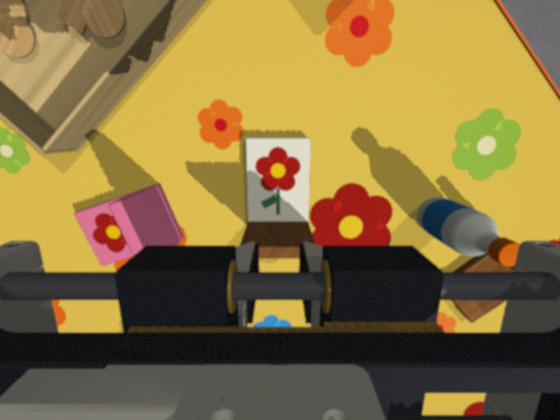

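The picture shows the cream flower board at (278,180), square to the tool, with its foot at (280,238) centred under the fingers. The pink one is at (130,222), well clear to the left.

drive_tool:
  rows:
    - [-0.5,[-0.17,0,0.3],[0,0,0]]
    - [-0.5,[0,0,0.4],[0,0,0]]
    - [-0.5,[0,0,0.4],[0,0,0]]
    - [-0.5,[0,0,0.4],[0,0,0]]
    - [-0.5,[0,0,0.33],[0,0,0]]
    - [-0.5,[0,0,0],[0,0,0]]
    - [-0.5,[0,0,0],[0,0,0]]

```text
clock: 8.05
eef_pos: [0.6156, 0.3207, 0.0946]
tool_rot: [3.141, -0.001, 0.81]
ft_force: [1.3, -0.4, -0.1]
gripper_width: 0.0233
gripper_force: 0.0
```

drive_tool:
  rows:
    - [-0.5,[-0.12,0,0],[0,0,0]]
    - [-0.5,[-0.12,0,0],[0,0,0]]
    - [-0.5,[-0.1,0,0],[0,0,0]]
    - [-0.5,[-0.1,0,0.01],[0,0,0]]
    - [-0.5,[-0.1,0,0.01],[0,0,0]]
    - [-0.5,[-0.1,0,0.01],[0,0,0]]
    - [-0.5,[0,0,0],[0,0,0]]

```text
clock: 8.93
eef_pos: [0.5813, 0.2856, 0.0908]
tool_rot: [-3.142, 0.001, 0.811]
ft_force: [-0.0, 0.4, -0.3]
gripper_width: 0.0232
gripper_force: 0.2
```

Run:
```python
from h import *
p,d=snap('side'); cv2.imwrite('pics/s4.png',cv2.resize(p[190:310,130:290],(640,480),interpolation=cv2.INTER_CUBIC)); o=arm.get_obs(); print(o['eef_pos'],o['ft_force'])
```

```text
[0.58163331 0.28605742 0.09095373] [ 0.4141194  -0.22424283 -0.21794532]
```

View pics/s4.png

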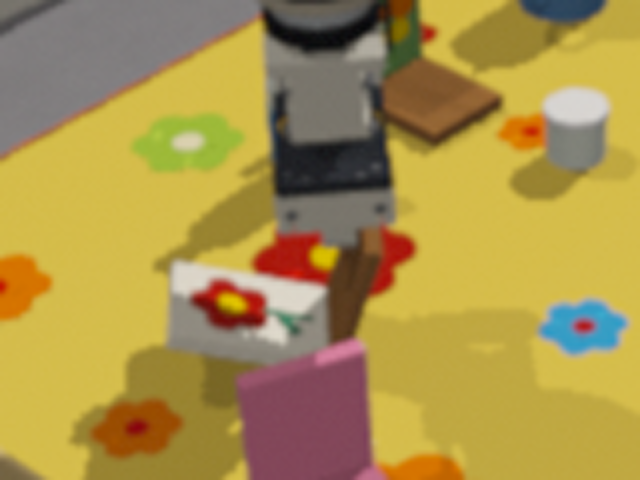

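The crop shows the flower bookend tipping the same way, board at (250,310) lifted and foot at (355,285) leaning. I'll use the same arc as for the bird.

drive_tool:
  rows:
    - [-0.5,[-0.1,0,0.03],[0,0,0]]
    - [-0.5,[-0.1,0,0.03],[0,0,0]]
    - [-0.5,[-0.1,0,0.04],[0,0,0]]
    - [-0.5,[-0.1,0,0.06],[0,0,0]]
    - [-0.5,[-0.1,0,0.06],[0,0,0]]
    - [-0.5,[-0.08,0,0.06],[0,0,0]]
    - [-0.5,[-0.07,0,0.06],[0,0,0]]
    - [-0.5,[0,0,0],[0,0,0]]

```text
clock: 9.98
eef_pos: [0.5477, 0.2504, 0.0651]
tool_rot: [-3.141, 0.001, 0.811]
ft_force: [-0.2, 0.1, 0.2]
gripper_width: 0.0228
gripper_force: 0.0
```

drive_tool:
  rows:
    - [-0.5,[0,0,0],[0,0,0]]
    - [-0.5,[0,0,0],[0,0,0]]
    - [-0.5,[0,0,0],[0,0,0]]
    - [-0.5,[0,0,-0.3],[0,0,0]]
    - [-0.5,[0,0,-0.6],[0,0,0]]
    - [-0.5,[0,0,-0.7],[0,0,0]]
    - [-0.5,[0,0,-0.6],[0,0,0]]
    - [-0.5,[0,0,0],[0,0,0]]

```text
clock: 10.98
eef_pos: [0.5502, 0.2519, 0.2346]
tool_rot: [3.139, -0.007, 0.811]
ft_force: [1.1, -0.2, -0.7]
gripper_width: 0.023
gripper_force: 0.0
```

drive_tool:
  rows:
    - [-0.5,[-0.5,0.3,0],[0,0,0]]
    - [-0.5,[-0.5,0.3,0],[0,0,0]]
    - [-0.5,[-0.5,0.3,0],[0,0,0]]
    - [-0.5,[0,0,0],[0,0,0]]
    - [-0.5,[0,0,0],[0,0,0]]

```text
clock: 11.6
eef_pos: [0.5194, 0.1233, 0.23]
tool_rot: [-3.141, 0.0, 0.811]
ft_force: [-0.5, 0.3, 0.5]
gripper_width: 0.0231
gripper_force: 0.0
```

Run:
```python
from h import *
p,d=snap('side'); cv2.imwrite('pics/side5.png',p); q,_=snap('scene'); 
o=arm.get_obs(); print(o['clock'],o['eef_pos'],o['ft_force'])
P=np.vstack([world(n).reshape(-1,3) for n in('scene','side')])
for nm,c in (('bird',(.547,-.292)),('flower',(.588,.292))):
    q=P[(np.hypot(P[:,0]-c[0],P[:,1]-c[1])<.07)&(P[:,2]>.03)&(P[:,2]<.135)]; print(nm,len(q),q[:,2].max(),cv2.minAreaRect(q[:,:2].astype(np.float32)))
```

```text
11.7 [0.51955173 0.12418484 0.23006578] [-0.82558557  0.42017303  0.16602091]
bird 941 0.12533473972774453 ((0.5354289412498474, -0.3038765788078308), (0.02231062576174736, 0.09050504118204117), 56.71086883544922)
flower 1255 0.1256346266426223 ((0.5775034427642822, 0.28397929668426514), (0.019652334973216057, 0.08832394331693649), 45.5363655090332)
```

View pics/side5.png

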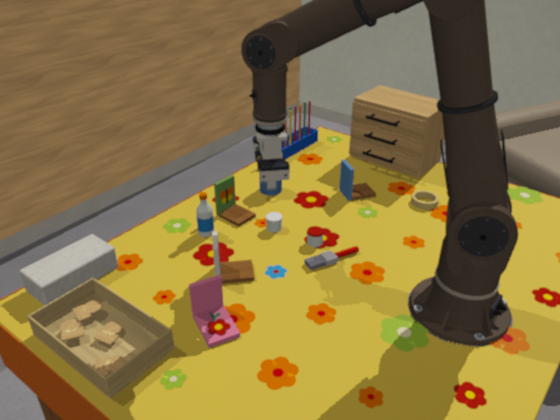

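Both stand upright: bird at (350,182) and flower at (218,260). Their tops are about 0.12 m high, and each moved less than 20 mm. Nothing else has moved, so I'll hand in.

```bash
python3 -c "
from rig import arm
print(arm.hand_in())"
```

```text
the job is handed in; nothing more can be done
None
```

I pushed the bird bookend and then the flower bookend upright onto their feet, each within about 2 cm of where it lay, saw nothing else moved in the last picture, and handed the job in at about 12 s.

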